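Uncover the dressing block and turn up its grooved face

ROBOT

A 6-joint arm with a two-finger parallel gripper is mounted at the origin on the work surface. World frame = base frame: x ahead of the robot, y to its left, z up, the work surface at z = 0. Lengths are in m, angles in rad, forces in N, time in s.
With the tool pointing down it reaches from about 0.275 to 0.875 m from the base axis. Payload 12.5 kg.
Tool frame: the origin (TCP) lies at the very end of the fingers, on their centre line; the grasp point (between the pads) lies 19 mm behind it; x points along the fingers, y is the direction in which the jaws open and shut, and the axes are right-handed (so a half turn about x gives the same grasp; the last joint's range is limited). The gripper opens to 85 mm and grips with 20 to 120 N. Pads are 22 mm wide; open, the fingers measure 114 mm over their backs; the gripper's body (76 mm by 85 mm) begins 54 mm behind the grasp point. The pads swing forward as they close: fully open they stand 13 mm farther back than shut.
Start: joints at [-1.407, 0.351, 1.652, -0, 1.139, -0.085], TCP at [0.135, -0.533, 0.231] pointing down, gripper open.
Joint ranges: [-2.75, 2.75], [-0.79, 2.1], [0.01, 2.65], [-1.57, 4.71], [0.07, 3.14], [-2.87, 2.87]. Speed limits (rad/s): [2.22, 2.22, 2.79, 3.14, 3.14, 3.14].

INTERFACE

Orientations are given as a 3x3 rotation matrix whose columns are the frame's x, y, z axes.
In Python, from bench import manip gives the robot as it stands. Calls block until the motion is done:
- manip.move_ptp(position, orientation): joint-space move of the TCP to a pose.
- manip.move_l(position, attitude=None, max_speed=0.15): straight line of the TCP; attitude=None keeps the orientation; max_speed is the mean speed in m/s.
- manip.move_j(angles): joint-space move.
- manip.set_gripper(opening, effort=None): opening from 0.0 (shut) to 1.0 (fully open); effort is the grip in N (None keeps the last); returns when the fingers have stopped.
- manip.dwell(seconds).
- manip.inverse_kinematics(position, orientation): joint angles nearest the present ones, or None.
- manip.grab_frame(name): name is "scene" or "top" or "wrist"; returns (picture, depth): 480x640x3 uint8, red, green, blue; 480x640 float32, m along the optical axis (not along the pixel's ray), 0 where there is no reading.
- manip.get_calibration(name): a dict with "camera_matrix" (3x3 intrinsics, pixels), "k1" (the pictures are not rectified: a ray, as slopes to the right and down, at radius r is drawn at 1 + k1 r^2 times it, then the intrinsics apply), "R" (3x3) and "t" (3): a world point X has camera coordinates R X + t. Camera axes: x right, y down, z forward; pixel columns grow to the right and rows downward; lengths in m; the calibration is good to about 2 mm. A picture is of the moment at which its call begins: read the wrist's pose just before it. get_calibration takes no time and is no camera call; for the wrist camera it gives the pose at the moment of the call.
A pose or a line that the arm cannot do raises manip.Unreachable and nothing moves.
- manip.sign_off(): hands the job in, once; it reports no verdict.
Trained networks look in the newest picture that a camera, given by its name, has taken for a name from the list of things; names that differ only in an ending like _2 or _b are one class to them, and where a whole thing is asked for, a point or a joint stands for the part that bears it (a point fixed in the world has none). Each returns a list of dicts, best first, with "confidence" (0 to 1); they miss things now and then, are a little off and sometimes report something else, mostly with a low value. They report only what shows in the picture. A call takes as long as a camera call. They do not tell look-alikes from the thing itself.
- manip.look_for(camera, name): "at" ([x, y, z] in m, in world coordinates, good to about 4 mm: the middle of the surface that is visible of it).
Readings, each from a call of its own:
- manip.current_time(): time.
- manip.current_qpos(): joint angles.
- manip.current_joint_vel(): joint speeds.
- manip.current_joint_torque(): joint torques, N m.
- manip.current_ee_pos(): TCP position.
- manip.current_tcp_rot(): TCP orientation.
- manip.current_force(): force on the tool from outside, world axes, zero at the start.
- manip.current_ft_torque(): the same for the moment, N m.
- manip.current_grip_width(): opening from 0.0 (shut) to 1.0 (fully open).
Only numpy, scipy, OpenCV 4.12 (cv2) and the standard library are available. Lean on these libraries where they do the work, as an engineer would, in place of code of your own. Each camera call takes 0.05 s, during which the arm holds its last target.

TASK

Lift the white dust cover by its knob off the stone dressing block and set it down, upright and without dropping it, in the middle of the rubber mat. Then roll the six-sided block over on its steel plate, without picking it up off the plate, so that the face with the single wide groove lies flat on top, and let go of it. Leave the other things on the bench where they are.

Things in the scene. Friction and masses are not known exactly. Their poses are not given: they have to be found in the camera images.
- plate: flat steel base plate fixed to the bench, 150 mm (its x) by 110 mm (its y), 8 mm thick; origin under its centre, so its top is 8 mm above the origin. The covered block stands on it
- mat: square dark rubber mat fixed to the bench, 140 x 140 mm, 4 mm thick; origin under its centre
- cover_knob (a point): centre (half-way up) of the knob on the loose white dust cover; z axis up. Round knob 24 mm across, 26 mm high. The cover's top face is 13 mm below this point, its lower rim 75 mm below
- cover: the same dust cover: a box open underneath, 82 mm (its x) by 78 mm (its y) outside, 62 mm high without knob, walls 3 mm, about 0.12 kg; origin in the middle of its open underside, same axes as the knob. It stands loose on the plate with about 8 mm of room round the block
- block_center (a point): centre of the grey stone dressing block under the cover: a regular six-sided bar 60 mm long, 48 mm across flats, faces 27.7 mm wide, lying on a face with this centre 24 mm above the plate. y axis: along the bar. z axis: out of the face with the single wide V groove (20 mm wide, 8 mm deep, along the bar)
- block: the same block, same origin and axes, about 0.24 kg. At the start the wide-grooved face is next to the top face (its z axis 60 degrees from vertical): one face to roll. Another face has two narrow grooves, the rest are plain. Its two flat ends are free to grip
- jar: small amber glass jar, 38 mm across, 45 mm high, origin under its centre; a bystander standing between plate and mat
- brush: bench brush, 140 mm long, lying flat between plate and mat, origin near its middle; a bystander
- model: small plaster tooth-arch model, 60 x 66 x 25 mm, origin under its centre; a bystander beyond the work area
- tin: closed round tin, 64 mm across, 50 mm high, origin under its centre; a bystander beyond the work area
- knife: thin wax knife, 170 mm long, with a round wooden handle 11 mm thick, lying flat, origin near its middle; a bystander beyond the work area
Mind the look-alikes: they are no part of the job. Leave any purple or red look-alike of the cover alone.

How it is judged:
On the way, in this order (a step that is already met when the one before it is completed fails the run):
1. the cover is lifted off, its rim above the top of the block (z of cover in the frame of plate above 0.06 m), for 0.1 s.
2. the cover stands upright and still in the middle of the mat, let go of (horizontal distance between cover and mat below 0.03 m and z of cover in the frame of mat below 0.008 m and angle between cover's own z axis and vertical below 0.05 rad and linear speed of cover below 0.02 m/s and contact force between the fingers and cover below 0.1 N), for 0.2 s.
3. the block lies on the plate with the wide-grooved face flat on top (angle between block's own z axis and vertical below 0.06 rad and z of block_center in the frame of plate between 0.029 and 0.036 m and x of block_center in the frame of plate between -0.06 and 0.06 m and y of block_center in the frame of plate between -0.045 and 0.045 m and linear speed of block below 0.02 m/s and angular speed of block below 0.1 rad/s), for 0.2 s.
At the end, for the whole second after the job is handed in: Cover upright (within 3 degrees) and still on the mat, centre within 30 mm of the mat's centre. Block at rest on the plate, wide groove on top (within 3.5 degrees), centre at most 60 mm along the plate's x and 45 mm along its y from the plate's middle (all of step 3 and horizontal distance between cover and mat below 0.03 m and z of cover in the frame of mat below 0.008 m and angle between cover's own z axis and vertical below 0.05 rad and linear speed of cover below 0.02 m/s); the robot touches nothing.
It fails at once if the cover falls freely (moves at over 0.4 m/s while the fingers do not touch it) (linear speed of cover above 0.4 m/s and contact force between the fingers and cover below 0.05 N).
It fails at once if the block is picked up: its centre rises more than 48 mm above the underside of the plate (rolling over an edge brings it to about 36 mm) (z of block_center in the frame of plate above 0.048 m).
It fails at once if the block falls off the plate (z of block_center in the frame of plate below 0.024 m).
It fails at once if another thing on the bench is moved more than 30 mm (distance of any of jar, brush, model, tin, knife from where it was at the start of the episode above 0.03 m).
It also fails if it takes over 61 s, if anything falls off the work surface, if the arm or the gripper's body presses on something with over 40 N, if the wrist force passes 120 N, or if a joint passes its speed limit or range.

## Working session

There is one attempt and no reset: what is moved stays moved. The work goes in short steps, each a Python script; the robot and the scene stay as the last script left them, time stands still between calls to the robot, and variables do not carry over. Pictures are saved under pics/ and viewed, and the job is handed in when it is done.

```bash
ls; mkdir -p pics; python3 - <<'E'
from bench import manip
import cv2
for n in ["scene","top","wrist"]:
    p,d=manip.grab_frame(n); cv2.imwrite(f"pics/{n}0.png",p[:,:,::-1])
for n in ["plate","mat","cover_knob","jar","brush"]:
    print(n,[(r['at'],round(r['confidence'],2)) for r in manip.look_for("top",n)])
print(manip.current_time())
E
```

```text
pics
plate [([0.549, 0.1475, 0.0121], 0.66), ([0.7512, -0.1762, 0.0061], 0.4)]
mat [([0.5232, -0.1846, 0.0028], 0.88)]
cover_knob [([0.5536, 0.1457, 0.0708], 0.83), ([0.4033, 0.2224, 0.0614], 0.74), ([0.3749, 0.4316, 0.0633], 0.73), ([0.5759, 0.3283, 0.0558], 0.71), ([0.2658, 0.2725, 0.0643], 0.64)]
jar [([0.4272, 0.0127, 0.0444], 0.53)]
brush [([0.5864, 0.0001, 0.0178], 0.98)]
0.4
```

View pics/top0.png

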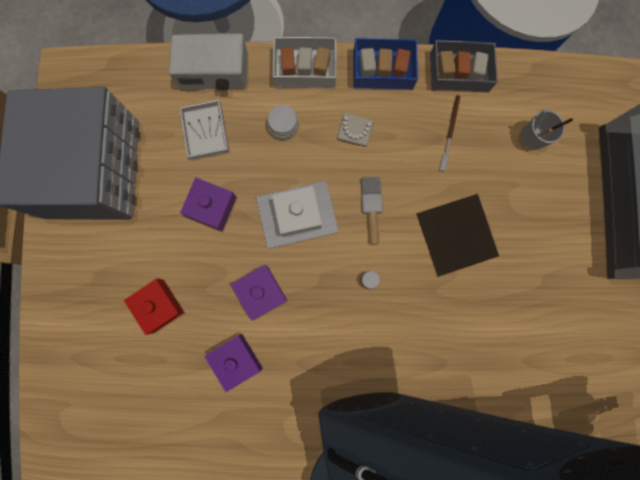

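View pics/scene0.png

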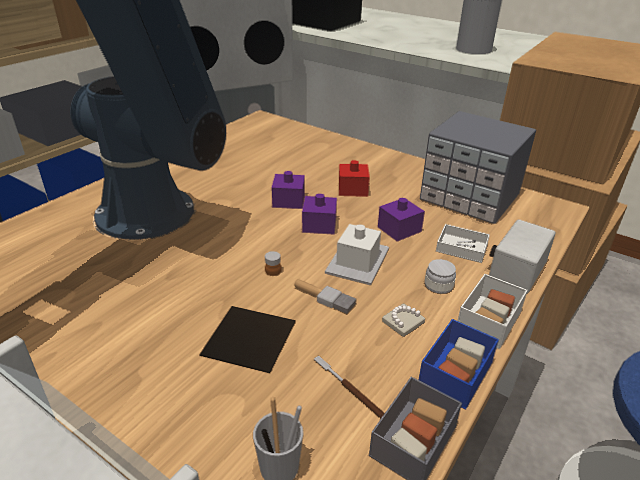

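The top picture shows the white cover at about (297,210) on the plate, the mat at (457,235), the jar at (370,280) and the brush at (372,210). Next I measure the poses from depth.

```bash
cat > h.py <<'E'
import numpy as np, cv2
from bench import manip
def rays(cal,shape=(480,640)):
    K=np.array(cal["camera_matrix"]);k1=cal["k1"]
    v,u=np.mgrid[0:shape[0],0:shape[1]].astype(float)
    uv=np.stack([u.ravel(),v.ravel()],1).reshape(-1,1,2)
    n=cv2.undistortPoints(uv,K,np.array([k1,0,0,0.])).reshape(-1,2)
    return n.reshape(*shape,2)
def cloud(d,cal):
    n=rays(cal); R=np.array(cal["R"]);t=np.array(cal["t"])
    P=np.concatenate([n*d[...,None],d[...,None]],-1)
    return (P-t)@R
def pix2plane(uv,z,cal):
    K=np.array(cal["camera_matrix"])
    n=cv2.undistortPoints(np.array(uv,float).reshape(-1,1,2),K,np.array([cal["k1"],0,0,0.])).reshape(-1,2)
    R=np.array(cal["R"]);t=np.array(cal["t"]);c=-R.T@t
    r=np.c_[n,np.ones(len(n))]@R
    return c+r*((z-c[2])/r[:,2])[:,None]
def proj(X,cal):
    return cv2.projectPoints(np.array(X,float).reshape(-1,1,3),cv2.Rodrigues(np.array(cal["R"]))[0],np.array(cal["t"]),np.array(cal["camera_matrix"]),np.array([cal["k1"],0,0,0.]))[0].reshape(-1,2)
def rect(pts):
    (c,s,a)=cv2.minAreaRect((pts[:,:2]*1000).astype(np.float32)); return np.round(c,1),np.round(s,1),round(a,1)
def down(yaw):
    # tool x down, tool y (jaw) along yaw
    x=np.array([0,0,-1.]);y=np.array([np.cos(yaw),np.sin(yaw),0]);return np.c_[x,y,np.cross(x,y)]
E
python3 - <<'E'
from h import *
p,d=manip.grab_frame("top");cal=manip.get_calibration("top")
C=cloud(d,cal)
print("campos",-np.array(cal["R"]).T@np.array(cal["t"]))
hsv=cv2.cvtColor(p,cv2.COLOR_RGB2HSV).astype(int)
def near(c,r):return np.hypot(C[...,0]-c[0],C[...,1]-c[1])<r
ctr=(0.549,0.1475)
m=near(ctr,.11)
for lo,hi in [(0.05,0.09),(.06,.075),(.078,.12)]:
    k=m&(C[...,2]>lo)&(C[...,2]<hi); 
    if k.sum()>3: print(lo,hi,k.sum(),rect(C[k]),np.median(C[k],0))
g=m&(hsv[...,1]<60)&(C[...,2]<.03)
print("greyplate",rect(C[g]),np.median(C[g],0))
# colour-only plate+cover silhouettes
gm=(m&(hsv[...,1]<60)).astype(np.uint8)
cs,_=cv2.findContours(gm,0,1);c=max(cs,key=cv2.contourArea);b=cv2.boxPoints(cv2.minAreaRect(c));q=pix2plane(b,.008,cal);print("plate px",b,q[:,:2],q.mean(0),rect(q))
mm=(near((.523,-.185),.13)&(hsv[...,2]<60)).astype(np.uint8)
cs,_=cv2.findContours(mm,0,1);c=max(cs,key=cv2.contourArea);b=cv2.boxPoints(cv2.minAreaRect(c));q=pix2plane(b,.004,cal);print("mat",q.mean(0),rect(q))
cv2.imwrite("pics/crop.png",cv2.resize(p[150:310,220:520,::-1],None,fx=2.6,fy=2.6,interpolation=cv2.INTER_CUBIC))
E
```

```text
campos [0.39932333 0.12006045 1.13356741]
0.05 0.09 1585 (array([561.5, 150.9]), array([79.2, 82.2]), 13.1) [0.55836291 0.15018085 0.07148416]
0.06 0.075 1497 (array([561.5, 150.9]), array([79.1, 82.2]), 13.2) [0.55900716 0.15053068 0.07142438]
0.078 0.12 135 (array([560.9, 150.7]), array([21.2, 22.7]), 89.1) [0.56047713 0.1499612  0.09741795]
greyplate (array([562.6, 153. ]), array([112.6, 151.2]), 13.5) [0.55166367 0.15550951 0.00941923]
plate px [[255.13484 196.58426]
 [326.4157  180.13483]
 [338.36517 231.91571]
 [267.0843  248.36514]] [[0.59794345 0.23943554]
 [0.63393334 0.09172567]
 [0.52564878 0.06650819]
 [0.49043117 0.21267806]] [0.56198919 0.15258687 0.008     ] (array([561.9, 152.4]), array([111.2, 152. ]), 13.7)
mat [ 0.52312307 -0.18370798  0.004     ] (array([ 523.7, -183.8]), array([137.4, 137.3]), 18.0)
```

View pics/crop.png

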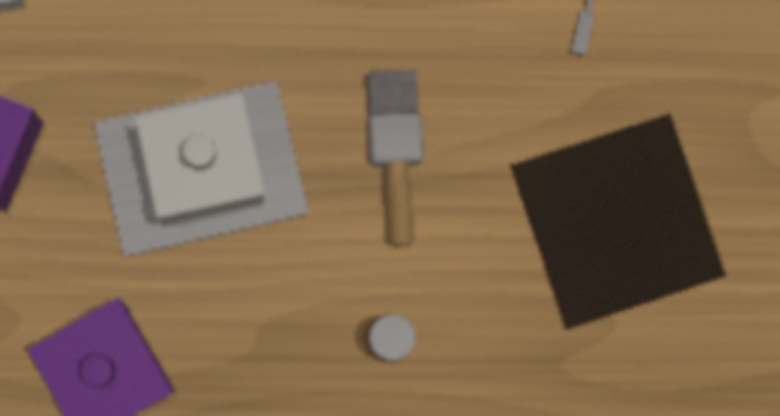

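Measured plate centre is about (0.562, 0.1525) and the mat is at (0.523, -0.184). The cover centre is about (0.561, 0.151), with its edges at 13° and its top at z ≈ 0.070. Next I grasp the knob.

```bash
python3 - <<'E'
from h import *
R0=np.array(manip.current_tcp_rot());print(np.round(R0,3))
for yd in [13,103,-77,-167,58,-32]:
    q=[manip.inverse_kinematics([x,y,.2],down(np.radians(yd))) for x,y in [(.561,.151),(.523,-.184)]]
    print(yd,[None if a is None else np.round(a,2) for a in q])
E
```

```text
[[-0.     0.246 -0.969]
 [ 0.    -0.969 -0.246]
 [-1.    -0.    -0.   ]]
13 [array([ 0.18,  0.44,  1.6 , -0.  ,  1.1 , -0.04]), array([-0.42,  0.39,  1.67, -0.  ,  1.08, -0.65])]
103 [array([ 0.18,  0.44,  1.6 , -0.  ,  1.1 , -1.61]), array([-0.42,  0.39,  1.67, -0.  ,  1.08, -2.22])]
-77 [array([ 0.18,  0.44,  1.6 , -0.  ,  1.1 ,  1.53]), array([-0.42,  0.39,  1.67, -0.  ,  1.08,  0.92])]
-167 [None, array([-0.42,  0.39,  1.67, -0.  ,  1.08,  2.49])]
58 [array([ 0.18,  0.44,  1.6 , -0.  ,  1.1 , -0.83]), array([-0.42,  0.39,  1.67, -0.  ,  1.08, -1.43])]
-32 [array([ 0.18,  0.44,  1.6 , -0.  ,  1.1 ,  0.74]), array([-0.42,  0.39,  1.67, -0.  ,  1.08,  0.14])]
```

```bash
python3 - <<'E'
from h import *
R=down(np.radians(-77))
manip.set_gripper(1.0,40)
manip.move_ptp([.561,.151,.19],R)
p,d=manip.grab_frame("wrist");cal=manip.get_calibration("wrist")
cv2.imwrite("pics/w1.png",p[:,:,::-1])
C=cloud(d,cal)
k=(np.hypot(C[...,0]-.561,C[...,1]-.151)<.07)
for lo,hi in [(.06,.076),(.088,.12)]:
    m=k&(C[...,2]>lo)&(C[...,2]<hi)&(d>0)
    if m.sum()>20: print(rect(C[m]),np.median(C[m],0))
print(manip.current_time())
E
```

```text
(array([562.6, 152. ]), array([78.1, 82.3]), 13.1) [0.56794607 0.15327104 0.07093024]
(array([562.8, 152.2]), array([22.9, 23.3]), 59.1) [0.56388835 0.15232829 0.09681074]
3.5583
```

View pics/w1.png

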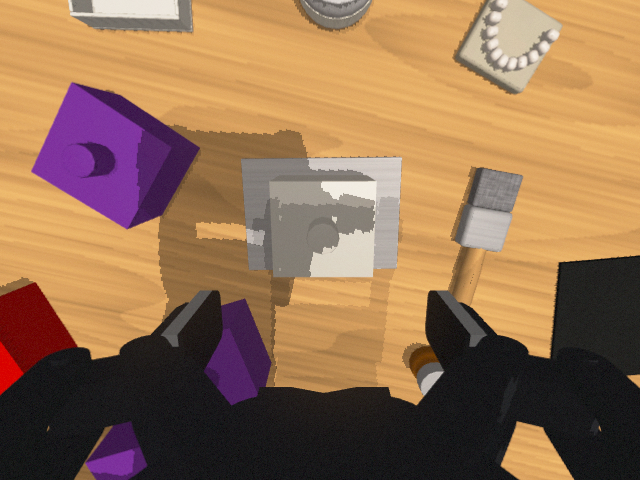

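The wrist view shows the knob at about (322,237) with the jaws on either side. It measures (0.5627, 0.152). Descending to grip and lift.

```bash
python3 - <<'E'
from h import *
manip.move_l([.5627,.152,.0745],max_speed=.1)
print(manip.current_force())
manip.set_gripper(0.0,40)
print("grip",manip.current_grip_width(),manip.current_force(),manip.current_ee_pos())
manip.move_l([.5627,.152,.10],max_speed=.05)
print("grip",manip.current_grip_width(),manip.current_force())
p,d=manip.grab_frame("scene");cv2.imwrite("pics/s2.png",p[130:380,200:460][:,:,::-1].repeat(2,0).repeat(2,1))
print(manip.current_time())
E
```

```text
[-0.13832869 -0.06289437  0.32477329]
grip 0.2642263549507237 [-0.540785   -1.61328049  3.38640728] [0.56279348 0.15194897 0.07467125]
grip 0.2631191324828246 [ 0.58186569  0.00475305 -1.19510897]
6.1667
```

View pics/s2.png

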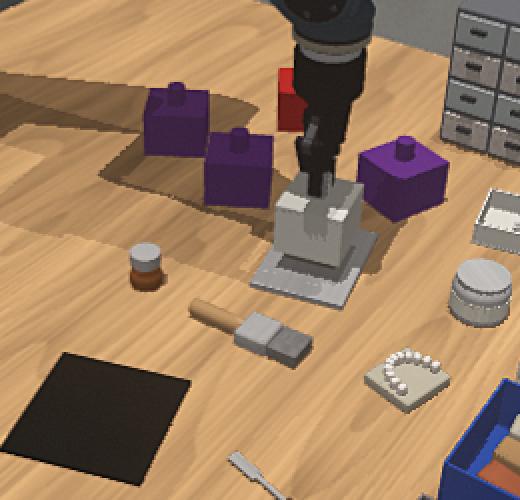

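The cover is in the grip and the lift reads 1.2 N of weight. Carrying it to the mat.

```bash
python3 - <<'E'
from h import *
manip.move_l([.5627,.152,.19],max_speed=.1)
manip.dwell(.1)
manip.move_l([.5235,-.184,.19],max_speed=.15)
manip.move_l([.5235,-.184,.085],max_speed=.08)
f0=np.array(manip.current_force())
z=.073
while z>.066:
    manip.move_l([.5235,-.184,z],max_speed=.03)
    f=np.array(manip.current_force());print(z,(f-f0).round(2))
    if f[2]-f0[2]>1.5: break
    z-=.0008
manip.set_gripper(0.6,40)
manip.dwell(.3)
print(manip.current_force(),manip.current_grip_width())
manip.move_l([.5235,-.184,.16],max_speed=.1)
p,d=manip.grab_frame("top");cal=manip.get_calibration("top");C=cloud(d,cal)
p2,_=manip.grab_frame("scene");cv2.imwrite("pics/s3.png",p2[:,:,::-1])
m=np.hypot(C[...,0]-.5235,C[...,1]+.184)<.07
for lo,hi in [(.055,.075)]:
    k=m&(C[...,2]>lo)&(C[...,2]<hi);print(rect(C[k]),np.median(C[k],0))
print(manip.current_time())
E
```

```text
0.073 [-1.41  0.25 -0.12]
0.0722 [-0.75  0.9  -0.4 ]
0.0714 [-0.31  0.43 -0.58]
0.07060000000000001 [-0.32  0.11  0.81]
0.06980000000000001 [-3.83 -0.93  9.07]
[ 0.47836606  0.46900855 -0.69420585] 0.6000357637893659
(array([ 523.1, -183.2]), array([77.1, 83.9]), 13.2) [ 0.51517224 -0.16415897  0.06742824]
14.575
```

View pics/s3.png

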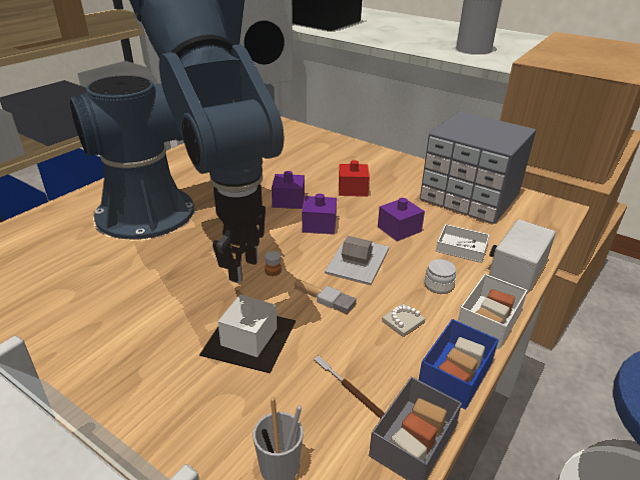

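The cover stands on the mat within 1 mm of its centre, and the block is exposed. Now I look at the block.

```bash
python3 - <<'E'
from h import *
R=down(np.radians(-77))
manip.move_l([.5235,-.184,.22],max_speed=.2)
manip.set_gripper(1.0,40)
manip.move_ptp([.54,.147,.2],R)
p,d=manip.grab_frame("wrist");cal=manip.get_calibration("wrist");np.savez("w4.npz",p=p,d=d,R=cal["R"],t=cal["t"],K=cal["camera_matrix"],k1=cal["k1"])
C=cloud(d,cal)
u=proj([.562,.1525,.03],cal)[0].astype(int);print(u)
x0=max(u[0]-110,0);y0=max(u[1]-85,0)
cv2.imwrite("pics/w4.png",cv2.resize(p[y0:y0+170,x0:x0+220,::-1],None,fx=3.5,fy=3.5,interpolation=cv2.INTER_CUBIC));print(x0,y0)
k=(np.hypot(C[...,0]-.562,C[...,1]-.152)<.07)&(d>0)
for lo,hi in [(.05,.065),(.02,.065),(.04,.053)]:
    m=k&(C[...,2]>lo)&(C[...,2]<hi); print(lo,m.sum(),rect(C[m]),np.median(C[m],0))
p,d=manip.grab_frame("top");cv2.imwrite("pics/t4.png",cv2.resize(p[160:260,240:360,::-1],None,fx=6,fy=6,interpolation=cv2.INTER_CUBIC))
print(manip.current_time())
E
```

```text
[322 195]
212 110
0.05 2723 (array([560.1, 149.2]), array([59.8, 34.5]), 13.3) [0.56122314 0.15001372 0.05676619]
0.02 4223 (array([559.8, 150.7]), array([60. , 55.6]), 13.5) [0.56180249 0.15095094 0.05604571]
0.04 596 (array([560.6, 147.6]), array([59.9, 42.3]), 13.5) [0.56848478 0.132634   0.04609365]
16.825
```

View pics/w4.png

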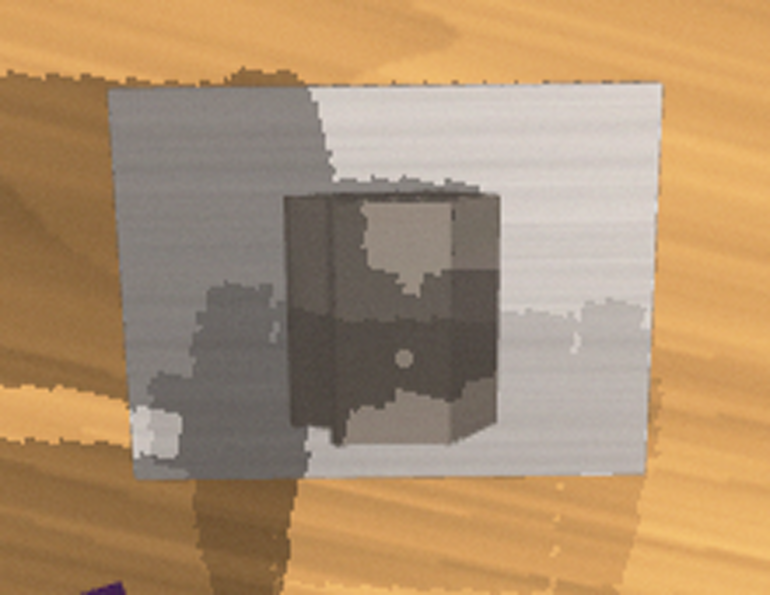

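View pics/t4.png

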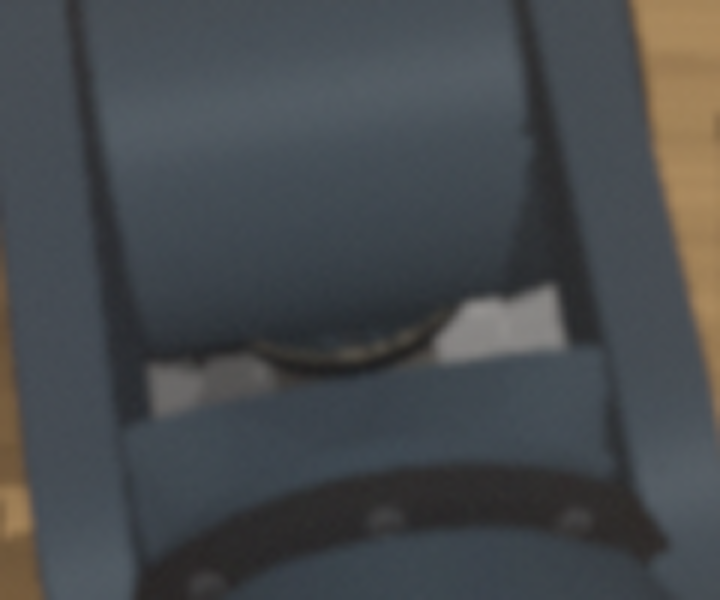

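The block's bar runs along the image's vertical, which is world direction ~13.4°. The notch at about (338,430) suggests the groove is on the left (+y) face. I'll check this with depth sections.

```bash
python3 - <<'E'
from h import *
f=np.load("w4.npz");cal={k:f[k] for k in["R","t","k1"]};cal["k1"]=float(f["k1"]);cal["camera_matrix"]=f["K"]
C=cloud(f["d"],cal);a=np.radians(13.4);c=np.array([.5598,.1507])
P=C.reshape(-1,3);ok=f["d"].ravel()>0
s=(P[:,:2]-c)@[np.cos(a),np.sin(a)];e=(P[:,:2]-c)@[-np.sin(a),np.cos(a)]
for lo in np.arange(-.04,.041,.002):
    m=ok&(abs(s)<.022)&(e>=lo)&(e<lo+.002)
    if m.sum(): print(round((lo+.001)*1000),m.sum(),np.round(np.median(P[m,2])*1000,1),np.round(np.percentile(P[m,2],[5,95])*1000,1))
E
```

```text
-39 463 280.1 [  8.4 282.2]
-37 670 281.5 [  8.8 283.8]
-35 486 280.0 [  8.6 286.5]
-33 669 281.9 [  8.7 295.3]
-31 902 285.5 [  9.1 297.1]
-29 939 290.0 [276.2 297.3]
-27 1029 290.1 [ 35.  297.4]
-25 981 290.8 [ 38.  298.2]
-23 883 291.4 [ 41.1 300.7]
-21 939 293.7 [ 44.6 302.7]
-19 976 297.2 [ 47.9 303.6]
-17 968 297.4 [ 51.3 303.6]
-15 1071 296.2 [ 54.8 303.5]
-13 1207 295.1 [ 56.8 303.4]
-11 1126 290.1 [ 57.1 303.6]
-9 1128 289.3 [ 57.  303.4]
-7 1262 289.8 [ 56.7 303.1]
-5 1027 288.4 [ 57.1 297.5]
-3 1024 288.3 [ 57.  297.6]
-1 1053 288.3 [ 56.8 297.4]
1 971 288.7 [ 56.7 297.5]
3 1036 288.1 [ 56.8 297.5]
5 1047 288.1 [ 56.8 297.5]
7 1172 289.4 [ 56.8 302.9]
9 1205 289.6 [ 57.  303.4]
11 1151 289.4 [ 56.8 303.4]
13 1189 295.5 [ 56.8 303.5]
15 1113 296.0 [ 55.5 303.4]
17 957 297.5 [ 39.2 303.6]
19 956 296.8 [ 37.9 303.5]
21 960 294.6 [ 36.8 303. ]
23 910 291.7 [ 35.4 301. ]
25 919 290.4 [ 35.8 298.7]
27 1038 290.6 [ 34.9 297.4]
29 966 290.1 [276.9 297.4]
31 922 286.8 [  9.  297.2]
33 737 282.2 [  8.8 296.4]
35 522 280.5 [  8.4 287.4]
37 545 281.0 [  8.6 284.5]
39 602 281.1 [  8.7 282.6]
41 417 268.0 [  8.3 280.6]
```

The groove is confirmed on the +y side: that flank drops 8 mm below a plain face, while the other flank is straight. The block has to roll toward -y. I'll check IK for an end grip, tilting the tool from +30° to -30°.

```bash
cat >> h.py <<'E'
A=np.radians(13.4);S=np.array([np.cos(A),np.sin(A),0]);EE=np.array([-np.sin(A),np.cos(A),0])
C0=np.array([.5598,.1507,.032]);OFF=.0175
def tilt(phi): # tool body leans toward +e by phi
    x=-np.cos(phi)*np.array([0,0,1.])-np.sin(phi)*EE
    return np.c_[x,S,np.cross(x,S)]
def roll(th,C0=C0,bias=0): # th 0..60deg rolled
    g=np.pi/3+th; r=.0277128
    c=C0+EE*(-.0138564+r*np.cos(g))+np.array([0,0,1.])*(r*np.sin(g)-.024+bias)
    R=tilt(np.radians(30)-th); return c+OFF*R[:,0],R,c
E
python3 - <<'E'
from h import *
for t in range(0,61,10):
    p,R,c=roll(np.radians(t)); q=manip.inverse_kinematics(p,R); print(t,p.round(4),c.round(4),None if q is None else np.round(q,2))
R=tilt(np.radians(30));p=roll(0)[0]-.1*R[:,0];print(p,manip.inverse_kinematics(p,R))
E
```

```text
0 [0.5618 0.1422 0.0168] [0.5598 0.1507 0.032 ] [ 0.39  0.78  1.66 -0.67  0.92  0.63]
10 [0.5622 0.1406 0.0176] [0.5608 0.1464 0.034 ] [ 0.32  0.73  1.68 -0.49  0.82  0.44]
20 [0.5626 0.1389 0.0181] [0.5619 0.1419 0.0353] [ 0.24  0.7   1.7  -0.26  0.76  0.2 ]
30 [0.563  0.1372 0.0182] [0.563  0.1372 0.0357] [ 0.16  0.69  1.71 -0.    0.74 -0.08]
40 [0.5634 0.1355 0.0181] [0.5641 0.1325 0.0353] [ 0.08  0.7   1.7   0.25  0.78 -0.34]
50 [0.5638 0.1338 0.0176] [0.5652 0.128  0.034 ] [-0.    0.73  1.69  0.45  0.86 -0.56]
60 [0.5642 0.1323 0.0168] [0.5662 0.1237 0.032 ] [-0.07  0.78  1.66  0.62  0.97 -0.73]
[0.5502404  0.190827   0.10344708] [ 0.4752847   0.65775016  1.60758425 -0.57945307  1.09005441  0.57084515]
```

```bash
python3 - <<'E'
from h import *
p,R,_=roll(0)
manip.move_ptp(p-.09*R[:,0],R)
manip.move_l(p-.03*R[:,0],max_speed=.08)
f0=np.array(manip.current_force())
manip.move_l(p,max_speed=.05)
print("df",(np.array(manip.current_force())-f0).round(2))
manip.set_gripper(0.0,40)
print("grip",manip.current_grip_width(),np.round(manip.current_force(),2),manip.current_ee_pos())
pp,d=manip.grab_frame("wrist");cv2.imwrite("pics/w5.png",pp[:,:,::-1])
pp,d=manip.grab_frame("scene");cv2.imwrite("pics/s5.png",pp[130:380,200:460][:,:,::-1].repeat(2,0).repeat(2,1))
print(manip.current_time())
E
```

```text
df [-1.3   0.33  0.95]
grip 0.6937883089073765 [-1.95  1.97  3.83] [0.56202576 0.14243176 0.01729746]
19.8417
```

View pics/w5.png

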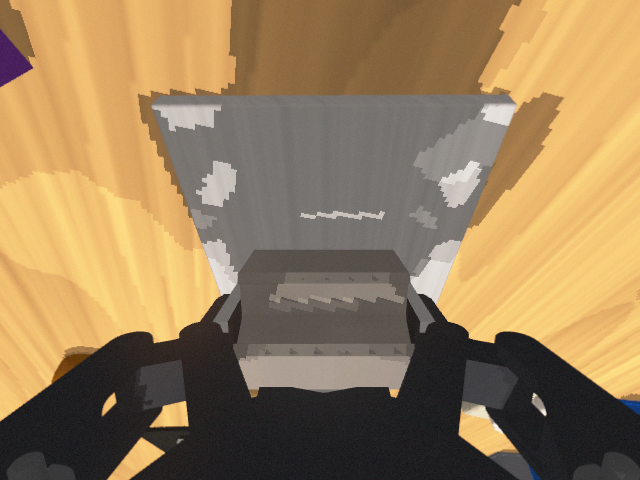

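View pics/s5.png

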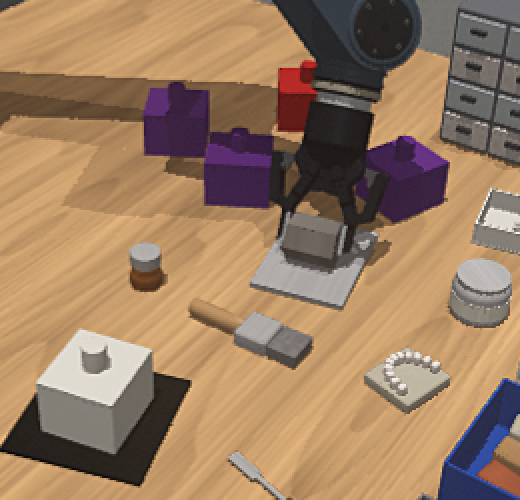

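The wrist view shows both pads flat on the block's ends, at an opening of about 59 mm. Rolling now.

```bash
python3 - <<'E'
from h import *
for t in range(5,61,5):
    b=.0008*min(1,t/10.) if t<55 else .0004
    p,R,_=roll(np.radians(t),bias=b)
    manip.move_l(p,R,max_speed=.01)
    print(t,np.round(manip.current_force(),1),round(manip.current_grip_width(),3),round(float(manip.current_time()),2))
pp,d=manip.grab_frame("scene");cv2.imwrite("pics/s6.png",pp[130:380,200:460][:,:,::-1].repeat(2,0).repeat(2,1))
pp,d=manip.grab_frame("wrist");cv2.imwrite("pics/w6.png",pp[:,:,::-1])
E
```

```text
5 [-0.5  0.3 -1.9] 0.7 20.11
10 [ 0.2  0.2 -1.9] 0.696 20.37
15 [ 0.9  0.4 -2.4] 0.694 20.62
20 [ 0.3  0.1 -2.2] 0.698 20.87
25 [ 1.1 -0.7 -0.4] 0.695 21.12
30 [ 0.1 -0.4 -1.1] 0.699 21.38
35 [ 1.2 -1.3  0. ] 0.698 21.64
40 [0.8 0.9 2.5] 0.694 21.89
45 [-0.2  2.8  4.6] 0.696 22.14
50 [-0.1  2.5  6.6] 0.699 22.39
55 [-0.6  4.2  7.3] 0.697 22.65
60 [-0.7  5.1 11.3] 0.696 22.9
```

View pics/s6.png

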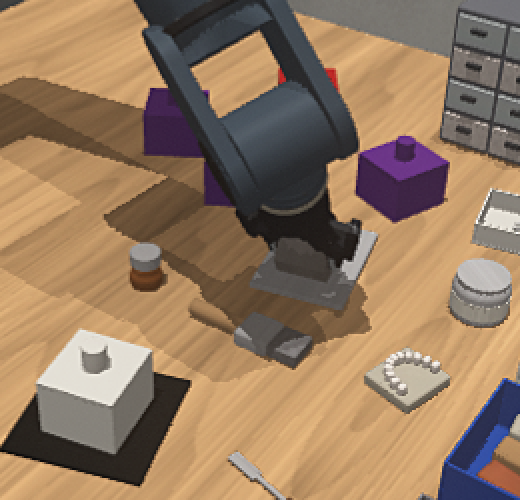

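View pics/w6.png

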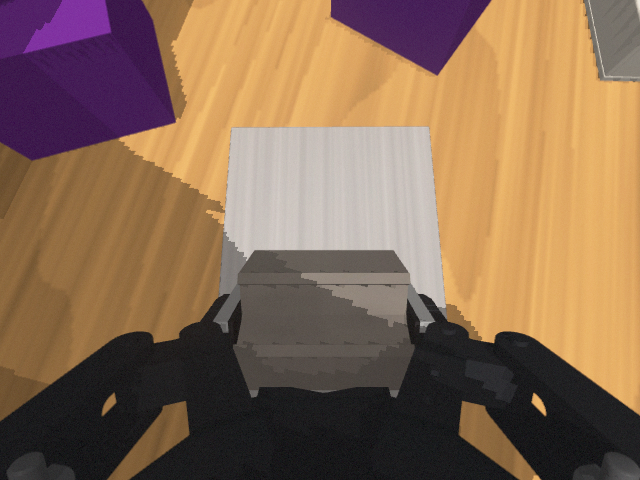

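```bash
python3 - <<'E'
from h import *
manip.set_gripper(1.0)
manip.dwell(.2)
print(np.round(manip.current_force(),1))
p=np.array(manip.current_ee_pos());R=np.array(manip.current_tcp_rot())
manip.move_l(p-.10*R[:,0],max_speed=.07)
Rv=down(A)
manip.move_ptp([.53,.14,.24],Rv)
pp,d=manip.grab_frame("wrist");cal=manip.get_calibration("wrist")
cv2.imwrite("pics/w7.png",pp[:,:,::-1])
C=cloud(d,cal);P=C.reshape(-1,3);ok=(d.ravel()>0)&(np.hypot(P[:,0]-.566,P[:,1]-.124)<.06)&(P[:,2]<.07)
c=np.array([.5662,.1237])
k=ok&(P[:,2]>.02);print(rect(P[k]))
s=(P[:,:2]-c)@S[:2];e=(P[:,:2]-c)@EE[:2]
for lo in np.arange(-.04,.041,.003):
    m=ok&(abs(s)<.022)&(e>=lo)&(e<lo+.003)
    if m.sum(): print(round((lo+.0015)*1000,1),m.sum(),np.round(np.median(P[m,2])*1000,1))
print(manip.current_time())
E
```

```text
[-0.9  0.2  0.1]
(array([565.5, 123. ]), array([59.5, 55.4]), 13.7)
-38.5 103 8.0
-35.5 8 9.0
-29.5 10 31.5
-26.5 60 33.5
-23.5 53 41.3
-20.5 42 46.2
-17.5 42 50.3
-14.5 87 55.3
-11.5 160 55.7
-8.5 141 52.5
-5.5 139 50.7
-2.5 150 49.2
0.5 100 48.5
3.5 126 50.3
6.5 93 51.9
9.5 95 54.5
12.5 152 55.8
15.5 189 52.2
18.5 170 46.9
21.5 169 41.8
24.5 267 34.6
27.5 160 9.1
30.5 119 8.0
33.5 118 7.9
36.5 87 7.9
39.5 114 8.1
25.8917
```

View pics/w7.png

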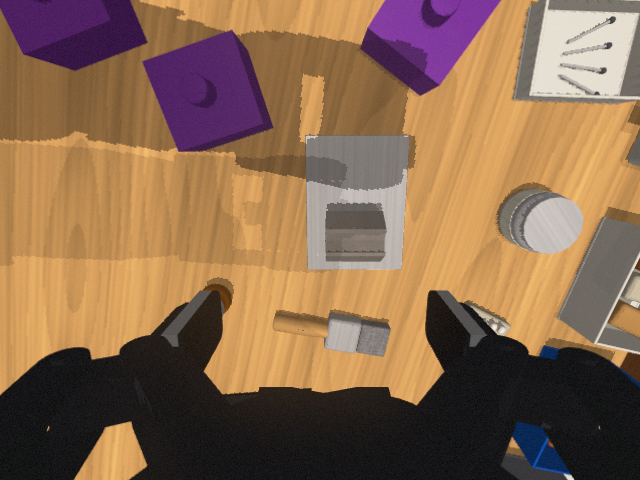

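The block lies flat with the wide V on top: rims at 55.7 and 55.8 mm, groove bottom at 48.5 mm. Before handing in I check the cover and the bystanders.

```bash
python3 - <<'E'
from h import *
p,d=manip.grab_frame("top");cal=manip.get_calibration("top");C=cloud(d,cal)
m=np.hypot(C[...,0]-.5235,C[...,1]+.184)<.07
k=m&(C[...,2]>.055)&(C[...,2]<.075);P=C[k];print(rect(P),np.median(P,0))
c=np.linalg.lstsq(np.c_[P[:,:2],np.ones(len(P))],P[:,2],rcond=None)[0];print("tilt",c[:2])
for n in ["jar","brush","model","tin","knife"]: print(n,[(r['at'],round(r['confidence'],2)) for r in manip.look_for("top",n)[:2]])
manip.sign_off();print(manip.current_time())
cv2.imwrite("pics/t8.png",p[:,:,::-1])
E
```

```text
(array([ 523.3, -183.9]), array([77.2, 85.5]), 13.4) [ 0.52138371 -0.17961303  0.06735534]
tilt [ 0.00212074 -0.01352267]
jar [([0.429, -0.002, 0.0406], 0.48)]
brush [([0.5853, 0.001, 0.0175], 0.61)]
model [([0.7434, 0.029, 0.0141], 0.68)]
tin [([0.7437, 0.1841, 0.0503], 0.87)]
knife [([0.7487, -0.1766, 0.0089], 0.89)]
the job is handed in; nothing more can be done
the job is handed in; nothing more can be done
```

The job is handed in, with the clock at about 26 s at my last timed check. `sign_off()` gives no verdict, so I rely on these last checks.

I lifted the white cover by its knob and set it down on the mat. Then I gripped the block by its two ends and rolled it one face over its edge on the plate.

- **Cover:** it stands within about 1 mm of the mat's centre. Its top is at z ≈ 0.067 m, against 0.066 m expected. The depth fit gives a tilt of about 0.014 rad, below the 0.05 limit.
- **Block:** the wide groove is on top and level. The groove's two rims are at 55.7 and 55.8 mm, and its bottom is at 48.5 mm. The block's centre is about 30 mm from the plate's middle along the plate's x axis, inside the 60 mm limit.
- **Bystanders:** the brush reads within 2 mm of where it started. The model, tin and knife were found only in the last check, so I have no starting positions to compare, but the arm never went near them.
- **Disagreement:** the detector put the jar 15 mm from its first reading, with low confidence both times (0.53 and 0.48). The last top picture was not saved, so I could not check the jar by eye. I never touched it knowingly, and it looked in place in the earlier scene pictures. My guess is that the arm partly blocked the camera's view.

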